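# Set the end stop against a gearbox casting and lock it

### The job

On the slide fixture that carries the gearbox casting, push the loose flat-plate end stop along its slot until it is up against the casting, without shoving the casting along. Then lock the stop there by turning the wing knob on top of it clockwise (seen from above) a quarter turn, as far as it goes, and let go. Leave the carriage of the other fixture, the one with the brass tube, where it is.

Things in the scene. Friction and masses are not known exactly. Their poses are not given: they have to be found in the camera images.
- stop_grip (a point): Grip point of the end stop's black wing knob: on its upright axis, 79 mm above the bench, riding on the carriage, not turning with the knob. x: level along the slot to the casting. Wing: 50 long, 14 thick, 61 to 93 mm above bench. Carriage: grey, top 49 mm above bench, slides at about 3 N while loose, also by the knob; its flat steel front plate's face lies 40 mm from this axis along +x.
- stop_knob (a joint): Turn of that wing knob, rad. 0: loose, wing across the slot (its 14 mm thickness along the slot). Grows clockwise seen from above to a hard stop at 1.45: locked, wing nearly along the slot; past 1.15 counts as locked. Starts at 0 to 0.25, stays where left, takes about 0.06, at the end 0.12 N m; from 1.0 on an inner shoe clamps the carriage to the base plate.
- casting_face (a point): Middle of the flat end face, towards the stop, of the gearbox casting, 29 mm above bench. Loose light-metal half shell, 110 x 70 mm, top 45 mm above bench, brass cylinder and red insert in it, about 0.45 kg; it lies nearly square on the far end of the fixture's base plate (aluminium, 380 x 110 x 12 mm, fixed, slot along its middle). x: along its length, away from the stop.
- rest_grip (a point): The same point on the look-alike carriage of the other fixture: same base plate, block and wing knob, but two slanted fork plates at its front instead of one flat plate, and a brass tube, 30 mm thick, in a cradle at the far end. Not to be moved. Which fixture stands left and which right varies.
Things that resemble listed ones, but are neither listed nor needed, are in the scene too. What is meant by the part that bears casting_face is not green, and is the larger of those in its own colour.

How it is judged:
By the outcome, as a careful person would: the job done as asked, in the order asked, and still so for the second after the job is handed in, with the robot touching nothing.
It also fails if it takes over 38 s, if anything falls off the work surface, if the arm or the gripper's body presses on something with over 40 N, if the wrist force passes 120 N, or if a joint passes its speed limit or range.

### The arm

A 6-joint arm with a two-finger parallel gripper is mounted at the origin on the work surface. World frame = base frame: x ahead of the robot, y to its left, z up, the work surface at z = 0. Lengths are in m, angles in rad, forces in N, time in s.
With the tool pointing down it reaches from about 0.3 to 0.775 m from the base axis. Payload 14.6 kg.
Tool frame: the origin (TCP) lies at the very end of the fingers, on their centre line; the grasp point (between the pads) lies 19 mm behind it; x points along the fingers, y is the direction in which the jaws open and shut, and the axes are right-handed (so a half turn about x gives the same grasp; the last joint's range is limited). The gripper opens to 94 mm and grips with 3 to 60 N. Pads are 16 mm wide; open, the fingers measure 119 mm over their backs; the gripper's body (75 mm by 177 mm) begins 78 mm behind the grasp point.
Start: joints at [-1.225, 0.3, 1.521, -0, 1.321, -0.067], TCP at [0.221, -0.504, 0.205] pointing down, gripper open.
Joint ranges: [-3.03, 3.03], [-0.79, 2.21], [0.23, 2.52], [-1.04, 4.18], [0, 3.07], [-2.55, 2.55]. Speed limits (rad/s): [2.22, 2.22, 2.57, 3.14, 3.14, 3.14].

### API

Orientations are given as [roll, pitch, yaw] about the fixed x, y, z axes, in that order (R = Rz(yaw) Ry(pitch) Rx(roll)).
In Python, from station import ctrl, viewer, hand_in gives the robot as it stands. The module is installed in compiled form; this text tells all that it offers.
- The arm moves only by the tool play_rows, never from a script. Its argument "deltas" is a list that holds one entry, the list of rows, each a list of 7 numbers: the shift along the tool's x, y, z in mm, then the turn, a rotation vector about the tool's x, y, z in rad, then the finger opening in mm, from 0 to 94. In form: [[[dx, dy, dz, ax, ay, az, gripper], ...]]. A call has 1 to 10 rows; each row shifts and turns the commanded pose from where the row before left it, along the tool's axes as they then stand; what a row does not reach is not made up. A row lasts 1/10 s, in which the tool goes at most 50 mm and 8.59 degrees, less where a joint would pass 70% of its speed; a pose out of reach is approached as far as the arm can. A call with a gripper value outside its range is refused whole. The fingers move at their own pace and stop on an object; "grip_force" is the grip in N (left out, the last holds). Time passes only in rows, so rows that do not move let the fingers close. It gives the time, the measured TCP pose, the force and the opening at its end, in the units of the state.
- ctrl.get_obs(): the state, without advancing time (a new reading comes with each control period).
- viewer.camera(name): name is "side" or "top"; returns a dict with "img" (480x640x3 uint8, red, green, blue), "fx", "fy", "cx", "cy" (pixels), "rvec" (rotation vector, rad) and "tvec" (3), from world to camera coordinates, as OpenCV has them. Camera axes: x right, y down, z forward; pixel columns grow to the right and rows downward; lengths in m; the calibration is good to about 2 mm. A picture is of the moment at which its call begins. There is no depth.
- hand_in(): hands the job in, once; it reports no verdict.
The state is a dict: "time_s": time; "qpos": joint angles; "joint_vel": joint speeds; "tau": joint torques, N m; "ee_pos": TCP position; "eef_rot": TCP orientation; "force": force on the tool from outside, world axes, zero at the start; "moment": the same for the moment, N m; "grip_width": finger opening in m.
Only numpy, scipy, OpenCV 4.12 (cv2) and the standard library are available. Lean on these libraries where they do the work, as an engineer would, in place of code of your own. Each camera call takes 0.05 s, during which the arm holds its last target.

## Working session

There is one attempt and no reset: what is moved stays moved. The work goes in short steps, Python scripts to look and compute and a tool call to move; the robot and the scene stay as the last step left them, time stands still between calls to the robot, and variables do not carry over. Pictures are saved under pics/ and viewed, and the job is handed in when it is done.

Besides the shell and the picture viewer there is one more tool, called by a JSON object that holds its "api" and its "payload", one argument or row to a line. play_rows: Moves the arm, as the interface text tells. Its arguments: {"type":"object","properties":{"deltas":{"type":"array","items":{"type":"array","items":{"type":"array","items":{"type":"number"}}}},"grip_force":{"type":"number"}},"required":["deltas"]}

```bash
mkdir -p pics; python3 - <<'E'
from station import ctrl, viewer
import cv2,pickle
o=ctrl.get_obs();print({k:o[k] for k in('time_s','ee_pos','eef_rot','force','grip_width')})
for n in('top','side'):
    c=viewer.camera(n);pickle.dump(c,open(f'pics/{n}0.pkl','wb'));cv2.imwrite(f'pics/{n}0.png',c['img'][:,:,::-1])
    print(n,c['fx'],c['cx'],c['rvec'],c['tvec'])
E
```

```text
{'time_s': 0.0, 'ee_pos': array([ 0.22055449, -0.50354439,  0.20487437]), 'eef_rot': array([-1.64062659,  1.56962342,  1.91376501]), 'force': array([-0.29582296,  1.43186064,  1.00618226]), 'grip_width': 0.0939629534013317}
top 486.6449616531426 329.2138569031332 [ 2.11204976 -2.12448129  0.22115529] [-0.04557578  0.4407382   0.79084204]
side 515.4516924519794 322.9484259599841 [ 0.39292363 -2.86802032  1.01835768] [0.3977453  0.16824807 1.04213114]
```

View pics/top0.png

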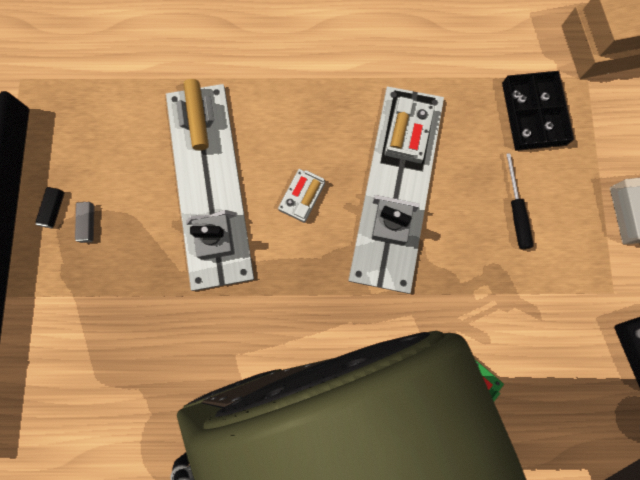

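View pics/side0.png

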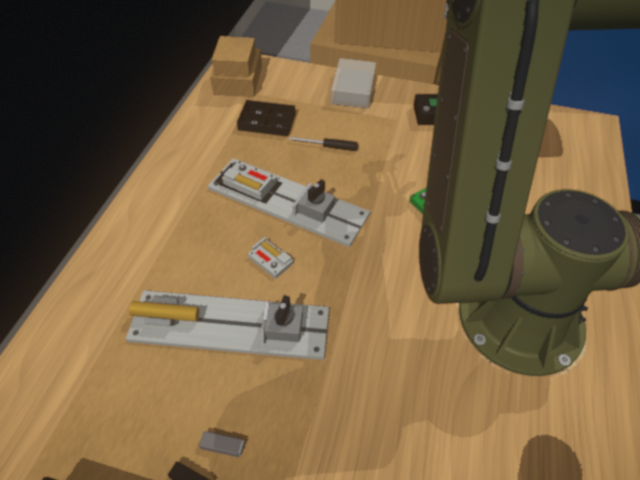

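The right-hand fixture in the top view (slot from about (380,287) to (412,95)) has the flat-plate stop and the casting. The left one has the tube. I'll enlarge both views.

```bash
cat > h.py <<'E'
import cv2,pickle,numpy as np
def cam(c):
    K=np.array([[c['fx'],0,c['cx']],[0,c['fy'],c['cy']],[0,0,1]]);R=cv2.Rodrigues(np.array(c['rvec']))[0];return K,R,np.array(c['tvec']).ravel()
def pix(c,P):
    K,R,t=cam(c);p=(K@(R@np.atleast_2d(P).T+t[:,None]));return (p[:2]/p[2]).T
def plane(c,uv,z):
    K,R,t=cam(c);d=R.T@np.linalg.inv(K)@np.array([uv[0],uv[1],1.]);o=-R.T@t;return o+d*(z-o[2])/d[2]
def crop(c,x,y,w,h,s,f):
    im=cv2.resize(c['img'][y:y+h,x:x+w],None,fx=s,fy=s,interpolation=cv2.INTER_CUBIC)[:,:,::-1].copy()
    for i in range(0,w,10): cv2.putText(im,str(x+i),(i*s,10),0,.33,(255,0,255),1) if i%20==0 else None; cv2.line(im,(i*s,12),(i*s,16),(255,0,255),1)
    for j in range(0,h,10): cv2.putText(im,str(y+j),(0,j*s+4),0,.33,(255,0,255),1)
    cv2.imwrite(f,im)
E
python3 - <<'E'
from h import *
t=pickle.load(open('pics/top0.pkl','rb'));s=pickle.load(open('pics/side0.pkl','rb'))
crop(t,340,75,120,95,6,'pics/t1.png');crop(t,340,180,120,95,6,'pics/t1b.png');crop(t,340,200,120,100,6,'pics/t1c.png');crop(s,200,150,180,100,4,'pics/s1.png')
E
```

```text
(no output)
```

View pics/t1.png

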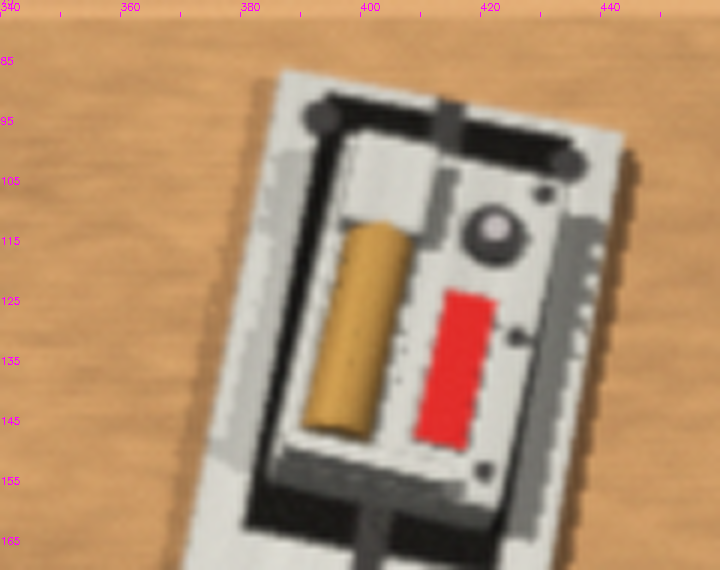

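View pics/t1b.png

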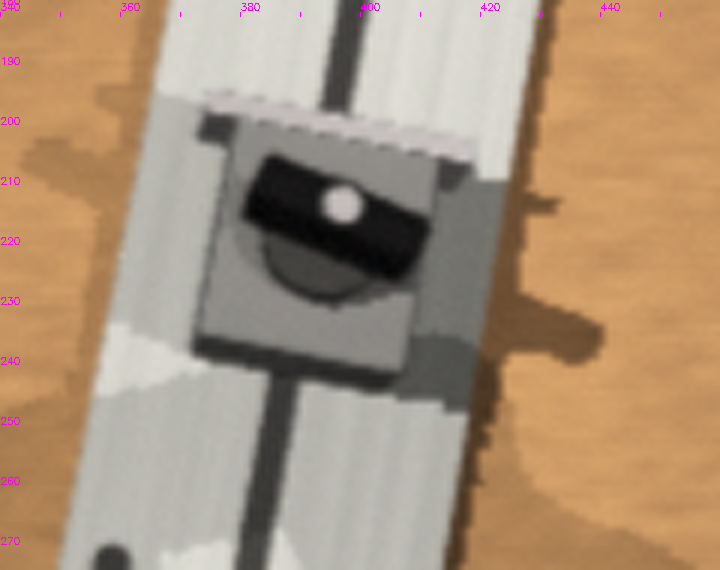

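View pics/t1c.png

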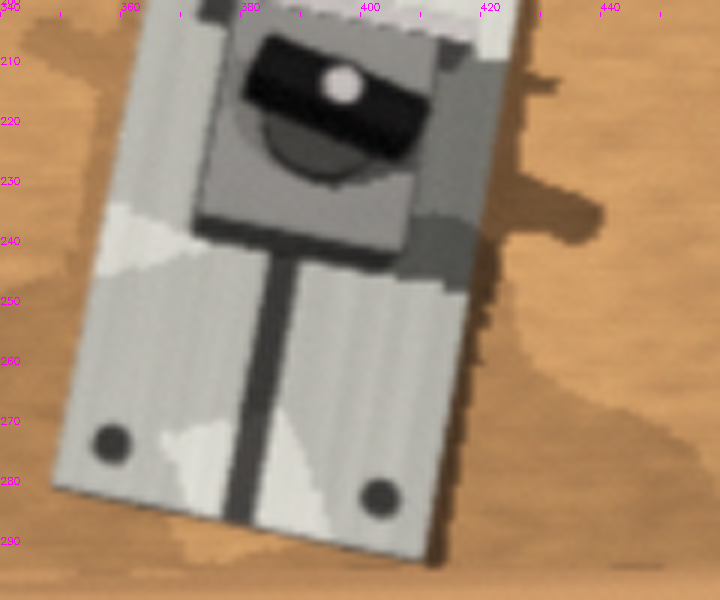

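View pics/s1.png

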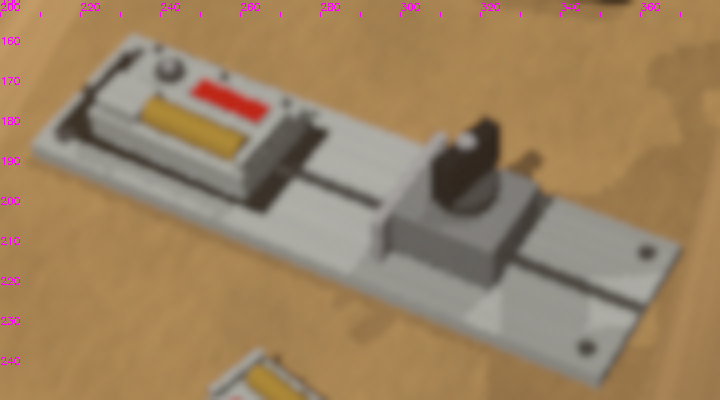

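```bash
python3 - <<'E'
from h import *
t=pickle.load(open('pics/top0.pkl','rb'));s=pickle.load(open('pics/side0.pkl','rb'))
np.set_printoptions(precision=4,suppress=True)
def T(x,y,oy=180): return (340+x/6,oy+y/6)
def S(x,y): return (200+x/4,150+y/4)
c=[plane(t,p,.012) for p in (T(285,70,75),T(623,132,75),T(428,562,200),T(52,487,200))]
print('plate top',c); A=(c[0]+c[1])/2;B=(c[2]+c[3])/2;u=(A-B);print(np.linalg.norm(u),np.linalg.norm(c[0]-c[1]));u/=np.linalg.norm(u);print('u',u,np.arctan2(u[1],u[0]))
cs=[plane(s,S(*p),.012) for p in ((135,35),(682,245),(600,385),(32,148))]
A2=(cs[0]+cs[3])/2;B2=(cs[1]+cs[2])/2;print('side',cs,A2-B2,np.linalg.norm(A2-B2),np.arctan2(*(A2-B2)[[1,0]]))
print('A',A,A2,'B',B,B2)
v=np.array([-u[1],u[0],0])
def rel(P): d=P-B; return np.round([d@u*1e3,d@v*1e3],1)
for n,p,z in (('pin',T(343,204),.093),('wingTL',T(270,155),.093),('wingTR',T(430,220),.093),('bL',T(193,340),.049),('bR',T(405,378),.049),('fpL',T(205,92),.049),('fpR',T(478,150),.049),('castbotL',T(270,480,75),.012),('castbotR',T(495,528,75),.012),('casttopL',T(285,445,75),.045),('casttopR',T(505,505,75),.045)): P=plane(t,p,z);print(n,P,rel(P))
for n,p,z in (('S pin',(467,142),.093),('S wing a',(498,125),.093),('S wing b',(440,150),.093),('S castbot near',(262,212),.012),('S cast top near',(245,192),.045),('S cast top far',(300,117),.045)): P=plane(s,S(*p),z);print(n,P,rel(P))
E
```

```text
plate top [array([ 0.7441, -0.1616,  0.012 ]), array([ 0.7223, -0.2682,  0.012 ]), array([ 0.3495, -0.1913,  0.012 ]), array([ 0.372 , -0.0821,  0.012 ])]
0.3805540095751082 0.10877523766593054
u [ 0.9786 -0.2056  0.    ] -0.2070518215266764
side [array([ 0.7181, -0.263 ,  0.012 ]), array([ 0.3485, -0.1856,  0.012 ]), array([ 0.3706, -0.0723,  0.012 ]), array([ 0.7409, -0.1532,  0.012 ])] [ 0.37   -0.0791  0.    ] 0.37832659067143093 -0.21074363981984384
A [ 0.7332 -0.2149  0.012 ] [ 0.7295 -0.2081  0.012 ] B [ 0.3608 -0.1367  0.012 ] [ 0.3595 -0.129   0.012 ]
pin [ 0.4723 -0.1591  0.093 ] [113.8   0.9]
wingTL [ 0.4862 -0.1397  0.093 ] [123.4  22.9]
wingTR [ 0.4677 -0.1827  0.093 ] [114.1 -23.1]
bL [ 0.4439 -0.1216  0.049 ] [78.2 31.8]
bR [ 0.4325 -0.1817  0.049 ] [ 79.5 -29.3]
fpL [ 0.5174 -0.1269  0.049 ] [151.3  41.7]
fpR [ 0.4996 -0.2055  0.049 ] [150.  -38.8]
castbotL [ 0.6061 -0.1528  0.012 ] [243.4  34.7]
castbotR [ 0.5901 -0.2216  0.012 ] [241.9 -36. ]
casttopL [ 0.6042 -0.1533  0.045 ] [241.6  33.8]
casttopR [ 0.585 -0.218  0.045] [236.2 -33.5]
S pin [ 0.4703 -0.1546  0.093 ] [110.9   5. ]
S wing a [ 0.4573 -0.1721  0.093 ] [101.8 -14.8]
S wing b [ 0.4829 -0.1446  0.093 ] [121.1  17.4]
S castbot near [ 0.5912 -0.1423  0.012 ] [226.7  41.8]
S cast top near [ 0.5934 -0.1264  0.045 ] [225.6  57.9]
S cast top far [ 0.5826 -0.1921  0.045 ] [228.5  -8.7]
```

```bash
python3 - <<'E'
from h import *
t=pickle.load(open('pics/top0.pkl','rb'));s=pickle.load(open('pics/side0.pkl','rb'))
np.set_printoptions(precision=4,suppress=True)
def T(x,y,oy=75): return (340+x/6,oy+y/6)
B=np.array([.3608,-.1367,.012]);u=np.array([.9786,-.2056,0]);v=np.array([-u[1],u[0],0])
for n,p in (('bTL',(325,95)),('bTR',(570,140)),('bBL',(245,525)),('bBR',(495,570)),('gTL',(345,130)),('gTR',(568,170)),('gBL',(270,480)),('gBR',(495,528))):
  for z in(.012,.045):
    d=plane(t,T(*p),z)-B;print(n,z,np.round([d@u*1e3,d@v*1e3],1))
crop(s,205,150,90,65,8,'pics/s2.png')
crop(t,370,80,80,75,8,'pics/t2.png')
# overlay: predicted casting box face at s=242
im=t['img'].copy()
E
```

```text
bTL 0.012 [374.2  40.4]
bTL 0.045 [355.7  41.8]
bTR 0.012 [374.7 -38.3]
bTR 0.045 [356.1 -33.9]
bBL 0.012 [227.3  39.6]
bBL 0.045 [214.4  41. ]
bBR 0.012 [228.5 -38.1]
bBR 0.045 [215.5 -33.8]
gTL 0.012 [363.6  32.1]
gTL 0.045 [345.5  33.8]
gTR 0.012 [364.4 -39.3]
gTR 0.045 [346.2 -34.9]
gBL 0.012 [243.3  34.7]
gBL 0.045 [229.8  36.2]
gBR 0.012 [241.9 -36. ]
gBR 0.045 [228.4 -31.7]
```

View pics/s2.png

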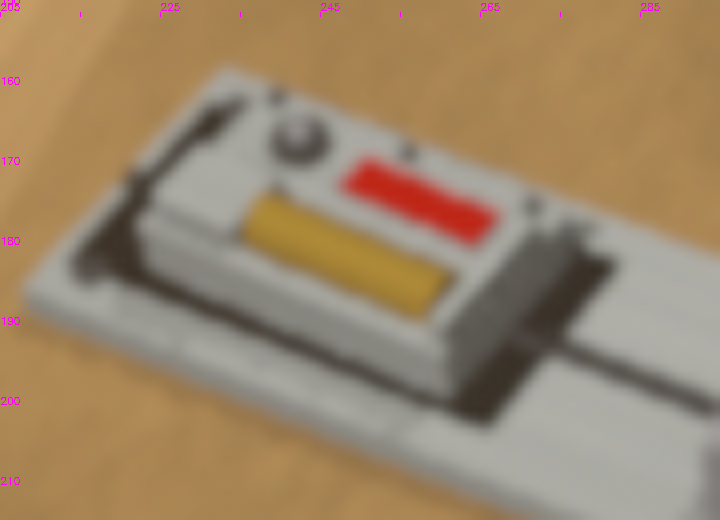

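The black rectangle is flat on the plate, about 147×78 mm, so it is only a marking. The casting's near face is roughly 237–242 mm along the slot from the near plate end, and the stop plate's face is at about 151. Next I'll overlay the model on both views to check for a camera offset and work out the tool headings.

```bash
python3 - <<'E'
from h import *
from station import ctrl
from scipy.spatial.transform import Rotation as Ro
t=pickle.load(open('pics/top0.pkl','rb'));s=pickle.load(open('pics/side0.pkl','rb'))
B=np.array([.3608,-.1367,0]);u=np.array([.9786,-.2056,0]);v=np.array([-u[1],u[0],0]);z=np.array([0,0,1])
def box(s0,s1,v0,v1,z0,z1,ax=None,ang=0):
    P=[]
    for zz in(z0,z1):
        for a,b in((s0,v0),(s1,v0),(s1,v1),(s0,v1)):P.append(B+a*u+b*v+zz*z)
    return np.array(P)
def wing(sa,va,th):
    e=u*np.cos(th)-v*np.sin(th);w=v*np.cos(th)+u*np.sin(th);P=[]
    for zz in(.061,.093):
        for a,b in((-.007,-.025),(.007,-.025),(.007,.025),(-.007,.025)):P.append(B+sa*u+va*v+a*e+b*w+zz*z)
    return np.array(P)
for c,n,(x,y,w,h,k) in((t,'top',(335,80,125,220,0)),(s,'side',(200,150,180,100,0))):
    k=4 if n=='side' else 2.7
    im=cv2.resize(c['img'][y:y+h,x:x+w],None,fx=k,fy=k,interpolation=cv2.INTER_CUBIC)[:,:,::-1].copy()
    for P,col in((box(0,.38,-.055,.055,0,.012),(255,0,0)),(wing(.1115,0,.2),(0,255,0)),(box(.238,.348,-.035,.035,.012,.045),(255,0,255)),(box(.079,.1515,-.03,.03,.012,.049),(0,255,255))):
        q=np.round((pix(c,P)-[x,y]+.5)*k).astype(int)
        for f in(q[:4],q[4:]):cv2.polylines(im,[f.reshape(-1,1,2)],True,col,1)
    cv2.imwrite(f'pics/ov_{n}.png',im)
o=ctrl.get_obs();R=Ro.from_euler('xyz',o['eef_rot']).as_matrix();print(R.round(3),'yhead',np.arctan2(R[1,1],R[0,1]))
E
```

```text
[[-0.     0.401 -0.916]
 [ 0.001 -0.916 -0.401]
 [-1.    -0.001 -0.   ]] yhead -1.1579468915988684
```

View pics/ov_top.png

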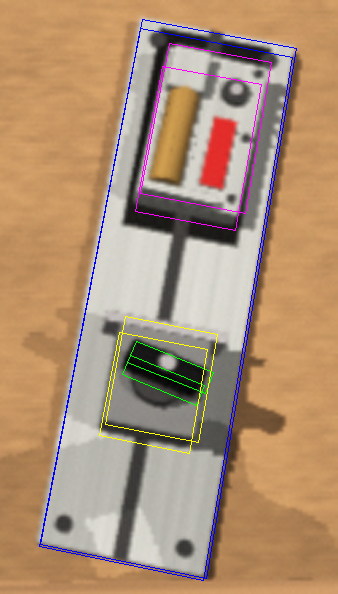

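View pics/ov_side.png

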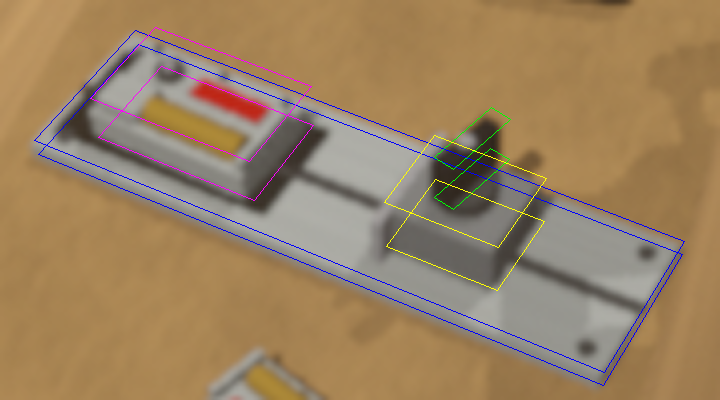

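{"api": "play_rows", "payload": {
  "deltas": [
    [[5, -21.65, -36.7, 0, 0, 0, 94], [5, -21.65, -36.7, 0, 0, 0, 94], [5, -21.65, -36.7, 0, 0, 0, 94], [5, -21.65, -36.7, 0, 0, 0, 94], [5, -21.65, -36.7, 0, 0, 0, 94], [5, -21.65, -36.7, 0, 0, 0, 60], [5, -21.65, -36.7, 0, 0, 0, 40], [5, -21.65, -36.7, 0, 0, 0, 40], [5, -21.65, -36.7, 0, 0, 0, 40], [5, -21.65, -36.7, 0, 0, 0, 40]]
  ]
}}

```text
time_s: 1.1
ee_pos: [0.4706, -0.1566, 0.1551]
eef_rot: [-0.817, 1.571, 2.738]
force: [0.5, -0.6, -0.0]
grip_width: 0.0574
```

{"api": "play_rows", "payload": {
  "deltas": [
    [[6, 0, 0, -0.125, 0, 0, 40], [6, 0, 0, -0.125, 0, 0, 40], [6, 0, 0, -0.125, 0, 0, 40], [6, 0, 0, -0.125, 0, 0, 40], [6, 0, 0, -0.125, 0, 0, 40], [6, 0, 0, -0.125, 0, 0, 40], [6, 0, 0, 0, 0, 0, 40], [0, 0, 0, 0, 0, 0, 40]]
  ]
}}

```text
time_s: 1.9
ee_pos: [0.4695, -0.1581, 0.1126]
eef_rot: [-1.55, 1.569, 2.75]
force: [0.1, -0.5, -1.0]
grip_width: 0.0399
```

```bash
cat > snap.py <<'E'
import sys
from h import *
from station import ctrl,viewer
from scipy.spatial.transform import Rotation as Ro
n=sys.argv[1]
for a in sys.argv[2:]:
    c=viewer.camera(a);pickle.dump(c,open(f'pics/{a}{n}.pkl','wb'));cv2.imwrite(f'pics/{a}{n}.png',c['img'][:,:,::-1])
o=ctrl.get_obs();R=Ro.from_euler('xyz',o['eef_rot']).as_matrix();print(o['time_s'],o['ee_pos'].round(4),R.round(3).tolist(),'yhead',np.arctan2(R[1,1],R[0,1]).round(3),o['force'].round(2),o['moment'].round(3),o['grip_width'])
E
python3 snap.py 1 top side
python3 - <<'E'
from h import *
s=pickle.load(open('pics/side1.pkl','rb'));crop(s,260,110,110,100,7,'pics/s3.png')
print(pix(s,[[.470,-.158,.108]]))
E
```

```text
2.0 [ 0.4699 -0.1582  0.1135] [[-0.0, 0.917, -0.399], [0.0, -0.399, -0.917], [-1.0, -0.0, -0.0]] yhead -0.411 [-0.64 -0.37  1.41] [-0.033 -0.073  0.043] 0.04013449107482469
[[317.3578206  179.64021017]]
```

View pics/s3.png

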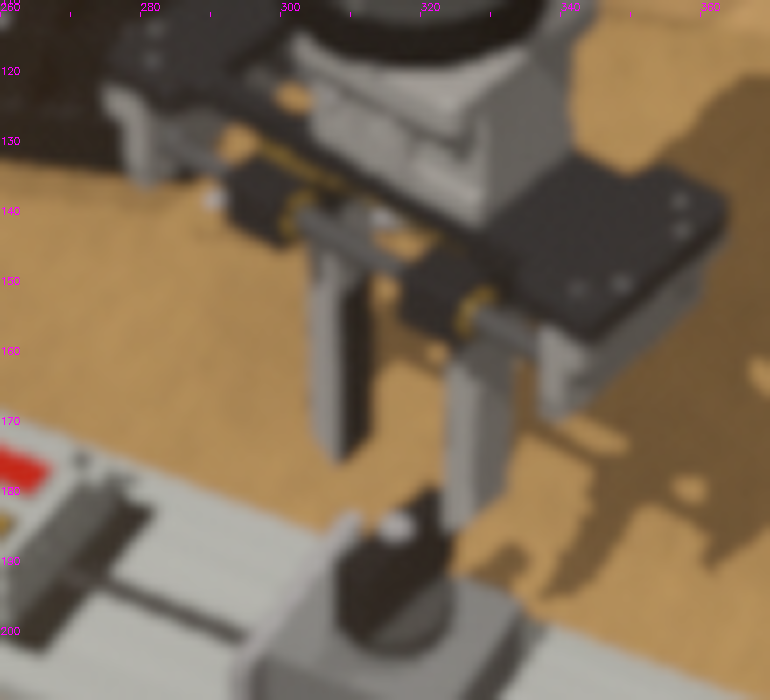

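View pics/top1.png

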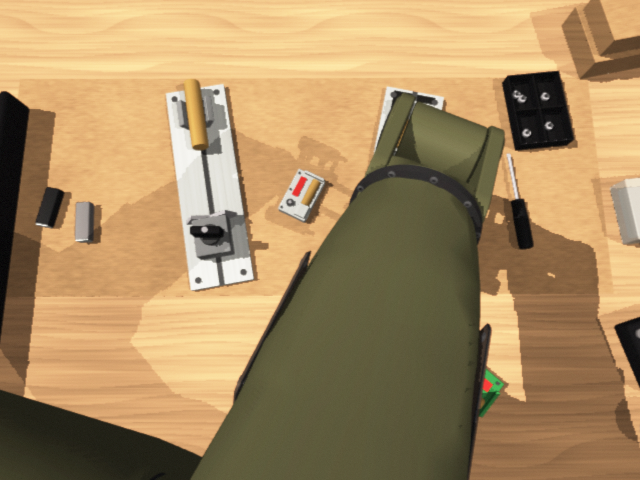

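```bash
python3 - <<'E'
from h import *
s=pickle.load(open('pics/side1.pkl','rb'))
C=np.array([.4699,-.1582,.1135]);y=np.array([.917,-.399,0]);z=np.array([-.399,-.917,0])
for a in(.0325,.020,-.020,-.0325):
  for b in(-.008,.008): 
    p=pix(s,C+a*y+b*z)[0];print(a,b,p.round(1),((p-[260,110])*7).round())
E
```

```text
0.0325 -0.008 [303.7 173.1] [306. 441.]
0.0325 0.008 [308.3 169.1] [338. 414.]
0.02 -0.008 [308.  175.6] [336. 459.]
0.02 0.008 [312.7 171.7] [369. 432.]
-0.02 -0.008 [322.3 184. ] [436. 518.]
-0.02 0.008 [326.9 180. ] [468. 490.]
-0.0325 -0.008 [326.8 186.7] [468. 537.]
-0.0325 0.008 [331.4 182.6] [500. 508.]
```

```bash
python3 - <<'E'
from h import *
s=pickle.load(open('pics/side0.pkl','rb'))
B=np.array([.3608,-.1367,0]);u=np.array([.9786,-.2056,0]);v=np.array([-u[1],u[0],0]);zz=np.array([0,0,1])
def wing(sa,va,th):
    e=u*np.cos(th)-v*np.sin(th);w=v*np.cos(th)+u*np.sin(th)
    return np.array([B+sa*u+va*v+a*e+b*w+h*zz for h in(.061,.093) for a,b in((-.007,-.025),(.007,-.025),(.007,.025),(-.007,.025))])
def box(s0,s1,v0,v1,z0,z1): return np.array([B+a*u+b*v+h*zz for h in(z0,z1) for a,b in((s0,v0),(s1,v0),(s1,v1),(s0,v1))])
x,y,w,h,k=285,170,65,60,6
out=[]
for dv in(None,.002,.004,.006):
    im=cv2.resize(s['img'][y:y+h,x:x+w],None,fx=k,fy=k,interpolation=cv2.INTER_CUBIC)[:,:,::-1].copy()
    if dv is not None:
      for P,col in((wing(.1115,dv,.2),(0,255,0)),(box(.079,.1515,dv-.030,dv+.030,.012,.049),(0,255,255))):
        q=np.round((pix(s,P)-[x,y]+.5)*k).astype(int)
        for f in(q[:4],q[4:]):cv2.polylines(im,[f.reshape(-1,1,2)],True,col,1)
    out.append(im)
m=np.vstack([np.hstack(out[:2]),np.hstack(out[2:])]);print(m.shape);cv2.imwrite('pics/w.png',cv2.resize(m,(780,720))[:,:] if 0 else cv2.resize(m,(650,600)))
E
```

```text
(720, 780, 3)
```

View pics/w.png

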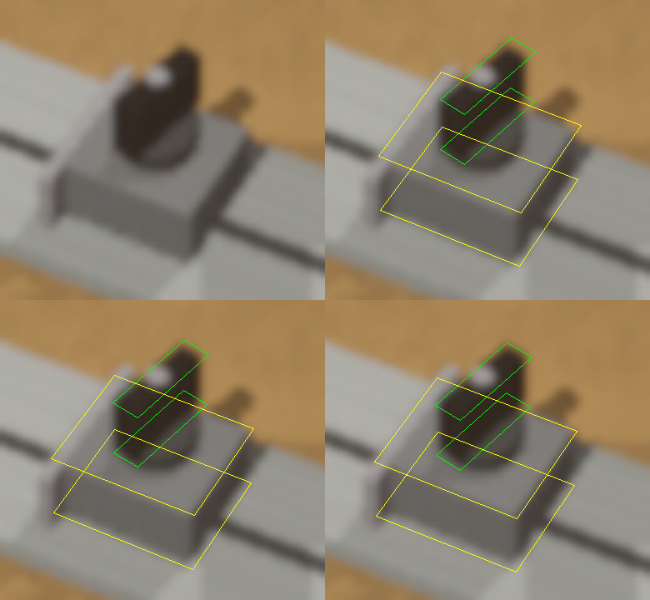

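```bash
python3 - <<'E'
from h import *
from scipy.optimize import minimize
B=np.array([.3608,-.1367,0]);u=np.array([.9786,-.2056,0]);v=np.array([-u[1],u[0],0]);zz=np.array([0,0,1])
def wing(sa,va,th):
    e=u*np.cos(th)-v*np.sin(th);w=v*np.cos(th)+u*np.sin(th)
    return np.array([B+sa*u+va*v+a*e+b*w+h*zz for h in(.061,.093) for a,b in((-.007,-.025),(.007,-.025),(.007,.025),(-.007,.025))])
for n,(x,y,w,h),thr in(('top',(375,198,45,40),40),('side',(300,172,30,35),62)):
    c=pickle.load(open(f'pics/{n}0.pkl','rb'));g=cv2.cvtColor(c['img'],cv2.COLOR_RGB2GRAY)[y:y+h,x:x+w]
    g4=cv2.resize(g,None,fx=4,fy=4,interpolation=cv2.INTER_CUBIC)
    m=(g4<thr).astype(np.uint8);m=cv2.morphologyEx(m,cv2.MORPH_CLOSE,np.ones((25,25)) if n=='top' else np.ones((9,9)))
    print(n,g.min(),m.sum(),);cv2.imwrite(f'pics/m_{n}.png',cv2.resize(np.vstack([g4,m*255]),None,fx=2,fy=2) if n=='side' else np.vstack([g4,m*255]))
    def cost(p,ret=False):
        q=(pix(c,wing(p[0]/1e3,p[1]/1e3,p[2]))-[x,y]+.5)*4
        hull=cv2.convexHull(np.round(q*16).astype(np.int32));r=np.zeros(m.shape,np.uint8);cv2.fillConvexPoly(r,hull,1,shift=4)
        return np.logical_xor(r,m).sum()/m.sum()
    best=min(((cost((a,b,t)),a,b,t) for a in np.arange(104,120,1) for b in np.arange(-4,10,1) for t in np.arange(0,.31,.05)))
    print(best)
    for t in(0,.1,.2,.25): print(t,min((cost((a,b,t)),a,b) for a in np.arange(104,120,1) for b in np.arange(-4,10,1)))
E
```

```text
top 4 5409
(np.float64(0.3163246441116657), np.int64(112), np.int64(3), np.float64(0.2))
0 (np.float64(0.4705121094472176), np.int64(112), np.int64(3))
0.1 (np.float64(0.3762248105010168), np.int64(113), np.int64(3))
0.2 (np.float64(0.3163246441116657), np.int64(112), np.int64(3))
0.25 (np.float64(0.31761878350896655), np.int64(113), np.int64(3))
side 39 2973
(np.float64(0.47325933400605447), np.int64(113), np.int64(4), np.float64(0.0))
0 (np.float64(0.47325933400605447), np.int64(113), np.int64(4))
0.1 (np.float64(0.5331315169862092), np.int64(112), np.int64(4))
0.2 (np.float64(0.6044399596367306), np.int64(113), np.int64(3))
0.25 (np.float64(0.6451395896400942), np.int64(112), np.int64(1))
```

View pics/m_side.png

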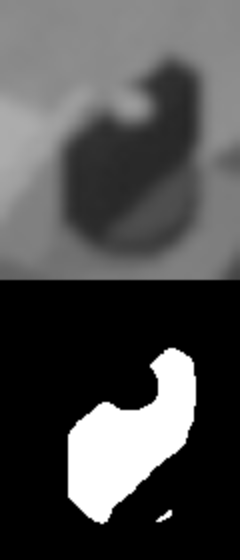

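View pics/m_top.png

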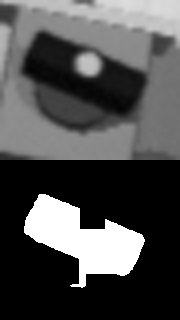

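```bash
python3 - <<'E'
from h import *
from scipy.optimize import least_squares
B=np.array([.3608,-.1367,0]);u=np.array([.9786,-.2056,0]);v=np.array([-u[1],u[0],0]);zz=np.array([0,0,1])
def P(p,a,b,h):
    sa,va,th=p[0]/1e3,p[1]/1e3,p[2];e=u*np.cos(th)-v*np.sin(th);w=v*np.cos(th)+u*np.sin(th);return B+sa*u+va*v+a/1e3*e+b/1e3*w+h*zz
s=pickle.load(open('pics/side0.pkl','rb'));t=pickle.load(open('pics/top0.pkl','rb'))
S=[((7,25,.093),(308.5,191.4)),((7,25,.061),(308.5,198.9)),((-7,25,.061),(312.9,202.4)),((7,-25,.093),(321.5,180.5)),((-7,-25,.093),(324.4,182)),((-7,-25,.061),(324.4,190.8))]
# top: crop offset 375,198 scale 4
T=[((7,25,.093),(375+38/4,198+32/4)),((7,-25,.093),(375+146/4,198+72/4)),((-7,25,.061),(375+24/4,198+77/4)),((-7,-25,.061),(375+126/4,198+115/4))]
for c,L in((s,S),(t,T)):
    f=lambda p:np.concatenate([pix(c,P(p,*k))[0]-np.array(q)+.4 for k,q in L])
    r=least_squares(f,[112,2,.2],loss='soft_l1');print(r.x,f(r.x).reshape(-1,2).round(1).tolist())
E
```

```text
[111.05788365   5.3396745    0.1403705 ] [[-0.8, -0.1], [-0.7, 2.3], [0.0, 1.5], [-0.5, -2.4], [1.7, -1.2], [1.4, -0.0]]
[113.87126451   1.81093297   0.16599249] [[-0.4, -1.0], [1.4, -0.3], [-1.8, 0.3], [0.4, 1.1]]
```

{"api": "play_rows", "payload": {
  "deltas": [
    [[0, 0.5, -2.5, -0.02, 0, 0, 40], [10, 0, 0, 0, 0, 0, 40], [14, 0, 0, 0, 0, 0, 40], [14, 0, 0, 0, 0, 0, 40], [10, 0, 0, 0, 0, 0, 40], [5, 0, 0, 0, 0, 0, 40], [0, 0, 0, 0, 0, 0, 40]]
  ]
}}

```text
time_s: 2.7
ee_pos: [0.4713, -0.1561, 0.0599]
eef_rot: [-1.6, 1.57, 2.724]
force: [-0.5, 0.3, -0.3]
grip_width: 0.0396
```

```bash
python3 snap.py 2 side
python3 - <<'E'
from h import *
s=pickle.load(open('pics/side2.pkl','rb'));crop(s,270,140,90,80,8,'pics/s4.png')
E
```

```text
2.75 [ 0.4714 -0.1562  0.0604] [[-0.0, 0.926, -0.378], [0.0, -0.378, -0.926], [-1.0, -0.0, -0.0]] yhead -0.388 [-0.01  0.2   0.16] [-0.037 -0.068 -0.016] 0.040424050680115016
```

View pics/s4.png

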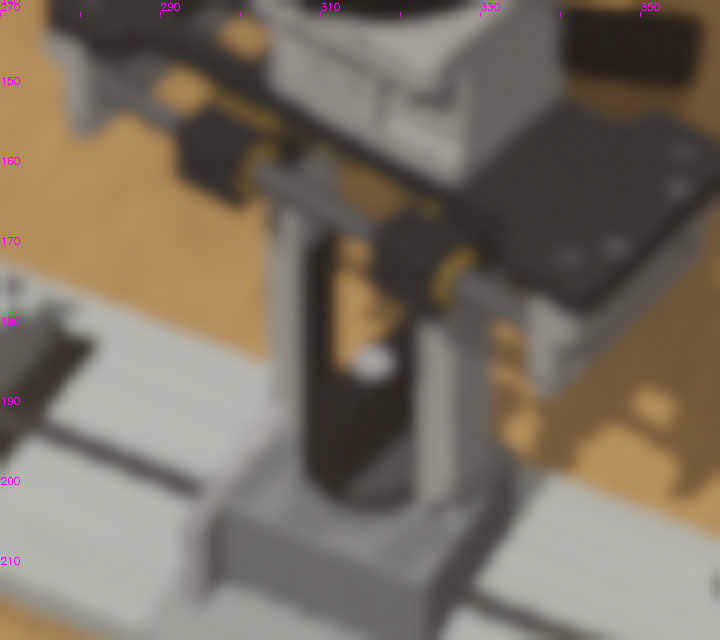

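The fingers straddle the wing (pin at about (317,185)), so I'll close gently.

{"api": "play_rows", "payload": {
  "deltas": [
    [[0, 0, 0, 0, 0, 0, 12], [0, 0, 0, 0, 0, 0, 12], [0, 0, 0, 0, 0, 0, 12], [0, 0, 0, 0, 0, 0, 12], [0, 0, 0, 0, 0, 0, 12], [0, 0, 0, 0, 0, 0, 12]]
  ],
  "grip_force": 12
}}

```text
time_s: 3.35
ee_pos: [0.472, -0.1565, 0.0612]
eef_rot: [1.481, 1.569, -0.478]
force: [0.4, -1.4, 5.9]
grip_width: 0.014
```

```bash
for i in 1 ; do python3 snap.py 3 side; done
python3 - <<'E'
from h import *
s=pickle.load(open('pics/side3.pkl','rb'));crop(s,270,140,90,80,8,'pics/s5.png')
E
```

```text
3.4 [ 0.4719 -0.1565  0.0612] [[0.002, 0.926, -0.378], [-0.001, -0.378, -0.926], [-1.0, 0.002, 0.0]] yhead -0.388 [ 0.58 -1.29  5.49] [-0.267 -0.135 -0.004] 0.014000053251083026
```

View pics/s5.png

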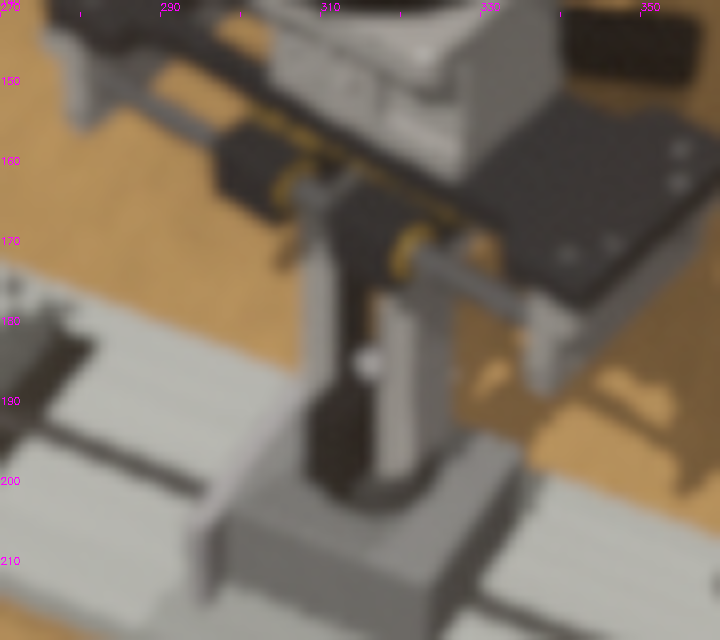

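The wing is gripped (14.0 mm opening). The small upward force suggests the fingertips are touching the hub. I'll raise 2 mm and push 75 mm along the slot, stopping short of the casting.

{"api": "play_rows", "payload": {
  "deltas": [
    [[-2, 0, 0, 0, 0, 0, 12], [0, 3.69, -0.67, 0, 0, 0, 12], [0, 7.87, -1.43, 0, 0, 0, 12], [0, 9.84, -1.8, 0, 0, 0, 12], [0, 9.84, -1.8, 0, 0, 0, 12], [0, 9.84, -1.8, 0, 0, 0, 12], [0, 9.84, -1.8, 0, 0, 0, 12], [0, 9.84, -1.8, 0, 0, 0, 12], [0, 7.87, -1.43, 0, 0, 0, 12], [0, 5.17, -0.94, 0, 0, 0, 12]]
  ]
}}

```text
time_s: 4.4
ee_pos: [0.5452, -0.1717, 0.0618]
eef_rot: [-1.467, 1.57, 2.858]
force: [-4.0, -3.3, -15.1]
grip_width: 0.0139
```

```bash
python3 snap.py 4 side
python3 - <<'E'
from h import *
s=pickle.load(open('pics/side4.pkl','rb'));crop(s,210,130,120,90,6,'pics/s6.png')
E
```

```text
4.45 [ 0.5456 -0.1718  0.0619] [[-0.0, 0.926, -0.378], [0.0, -0.378, -0.926], [-1.0, -0.001, 0.0]] yhead -0.388 [  1.36  -3.85 -17.43] [-0.785 -0.457 -0.09 ] 0.01388691364970629
```

View pics/s6.png

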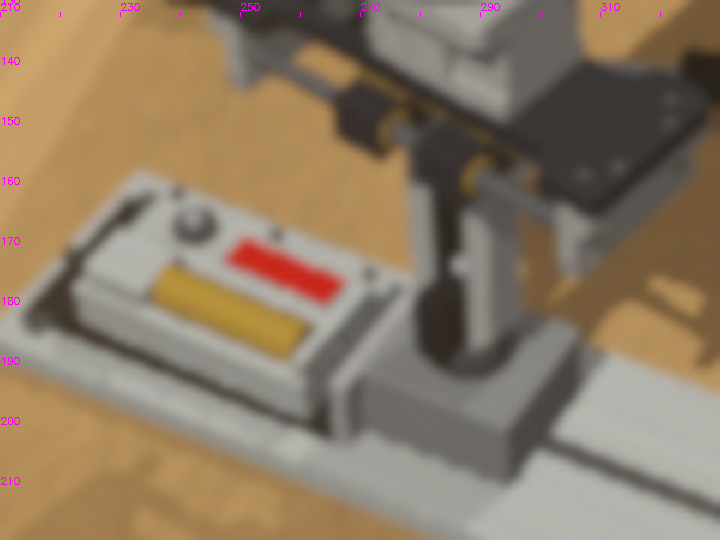

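{"api": "play_rows", "payload": {
  "deltas": [
    [[1.5, 0, 0, 0.05, 0, 0, 12], [0, 0, 0, 0.1, 0, 0, 12], [0, 0, 0, 0.1, 0, 0, 12], [0, 0, 0, 0.1, 0, 0, 12], [0, 0, 0, 0.1, 0, 0, 12], [0, 0, 0, 0.1, 0, 0, 12], [0, 0, 0, 0.1, 0, 0, 12], [0, 0, 0, 0, 0, 0, 12], [0, 0, 0, 0, 0, 0, 12]]
  ],
  "grip_force": 20
}}

```text
time_s: 5.35
ee_pos: [0.5457, -0.1717, 0.0618]
eef_rot: [2.35, 1.568, -0.256]
force: [1.1, -3.1, -4.6]
grip_width: 0.0137
```

```bash
python3 snap.py 5 side
python3 - <<'E'
from h import *
s=pickle.load(open('pics/side5.pkl','rb'));crop(s,210,130,120,90,6,'pics/s7.png')
E
```

```text
5.4 [ 0.5456 -0.1718  0.0617] [[0.002, 0.51, -0.86], [-0.001, -0.86, -0.51], [-1.0, 0.002, -0.002]] yhead -1.035 [ 1.52 -2.41 -4.01] [-0.441 -0.257 -0.056] 0.013929022212215104
```

View pics/s7.png

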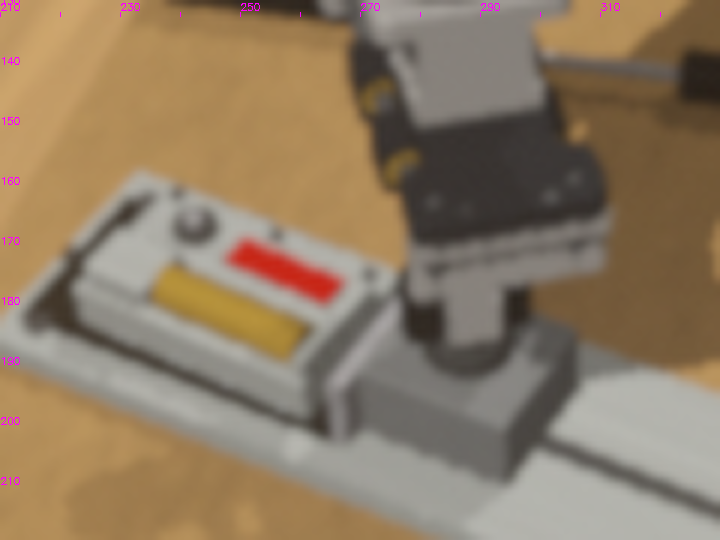

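θ is now about 0.83, still below clamping, and side forces are small. Next I'll creep toward the casting, tracking it in the side view with sub-pixel template shifts and watching the force.

{"api": "play_rows", "payload": {
  "deltas": [
    [[0, 0.68, -0.74, 0, 0, 0, 12], [0, 0.68, -0.74, 0, 0, 0, 12], [0, 0.68, -0.74, 0, 0, 0, 12], [0, 0.68, -0.74, 0, 0, 0, 12]]
  ]
}}

```text
time_s: 5.8
ee_pos: [0.5492, -0.1725, 0.0617]
eef_rot: [2.346, 1.57, -0.262]
force: [-3.0, -0.8, 5.9]
grip_width: 0.0135
```

```bash
cat > trk.py <<'E'
import sys
from h import *
def track(a,b,x,y,w,h):
    A=cv2.cvtColor(pickle.load(open(f'pics/side{a}.pkl','rb'))['img'],cv2.COLOR_RGB2GRAY)[y:y+h,x:x+w].astype(np.float32)
    Bm=cv2.cvtColor(pickle.load(open(f'pics/side{b}.pkl','rb'))['img'],cv2.COLOR_RGB2GRAY).astype(np.float32)
    M=np.float32([[1,0,x],[0,1,y]])
    cc,M=cv2.findTransformECC(A,Bm,M,cv2.MOTION_TRANSLATION,(3,200,1e-6),None,3)
    return (M[:,2]-[x,y]).round(3),round(cc,4)
r,n=sys.argv[1:3]
print('cast',track(r,n,226,160,42,28),'ref plate end',track(r,n,333,205,40,35))
E
python3 snap.py 6 side; python3 trk.py 5 6;python3 trk.py 4 5; python3 trk.py 0 5
python3 - <<'E'
from h import *
s=pickle.load(open('pics/side6.pkl','rb'));crop(s,250,155,70,65,9,'pics/s8.png')
# px per mm along u at casting
u=np.array([.9786,-.2056,0]);P=np.array([.62,-.19,.045]);print((pix(s,P+.01*u)-pix(s,P))/10)
E
```

```text
5.85 [ 0.5494 -0.1725  0.0617] [[0.001, 0.508, -0.861], [-0.0, -0.861, -0.508], [-1.0, 0.001, -0.001]] yhead -1.038 [-2.51 -0.33  5.25] [-0.085  0.501  0.022] 0.013643714617085904
cast (array([ 0.014, -0.009]), 0.9942) ref plate end (array([-0.028, -0.016]), 0.9988)
cast (array([-0.016, -0.046]), 0.9893) ref plate end (array([-0.025, -0.011]), 0.9989)
cast (array([-0.017, -0.044]), 0.989) ref plate end (array([-0.11 , -0.067]), 0.9273)
[[-0.3614992  -0.14076709]]
```

View pics/s8.png

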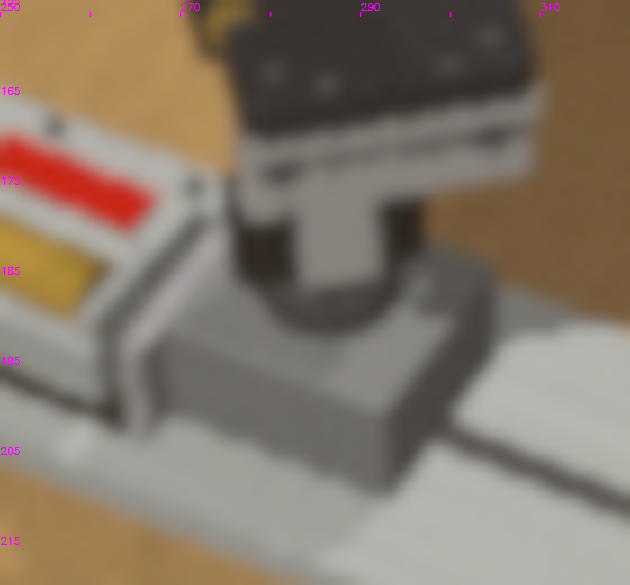

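{"api": "play_rows", "payload": {
  "deltas": [
    [[0, 0.34, -0.37, 0, 0, 0, 12], [0, 0.34, -0.37, 0, 0, 0, 12]]
  ]
}}

```text
time_s: 6.05
ee_pos: [0.5502, -0.1727, 0.0616]
eef_rot: [2.357, 1.57, -0.252]
force: [-3.0, -1.1, 6.2]
grip_width: 0.0138
```

```bash
python3 snap.py 7 side; python3 trk.py 5 7
```

```text
6.1 [ 0.5503 -0.1727  0.0617] [[0.001, 0.508, -0.861], [-0.0, -0.861, -0.508], [-1.0, 0.001, -0.001]] yhead -1.038 [-2.6  -0.89  6.09] [0.003 0.573 0.042] 0.013992672056869588
cast (array([ 0.016, -0.017]), 0.9922) ref plate end (array([-0.029, -0.019]), 0.9989)
```

{"api": "play_rows", "payload": {
  "deltas": [
    [[0, 0.34, -0.37, 0, 0, 0, 12], [0, 0.34, -0.37, 0, 0, 0, 12]]
  ]
}}

```text
time_s: 6.3
ee_pos: [0.5512, -0.1729, 0.0616]
eef_rot: [2.326, 1.57, -0.282]
force: [-2.7, -0.9, 6.1]
grip_width: 0.0138
```

```bash
python3 snap.py 8 side; python3 trk.py 5 8
```

```text
6.35 [ 0.5512 -0.1729  0.0617] [[0.001, 0.508, -0.861], [-0.0, -0.861, -0.508], [-1.0, 0.001, -0.001]] yhead -1.038 [-1.96 -0.93  6.47] [0.014 0.567 0.005] 0.013821287041168235
cast (array([ 0.008, -0.012]), 0.9871) ref plate end (array([-0.018, -0.02 ]), 0.9989)
```

{"api": "play_rows", "payload": {
  "deltas": [
    [[0, 0.34, -0.37, 0, 0, 0, 12], [0, 0.34, -0.37, 0, 0, 0, 12]]
  ]
}}

```text
time_s: 6.55
ee_pos: [0.5522, -0.1732, 0.0617]
eef_rot: [2.341, 1.57, -0.267]
force: [-4.3, -1.1, 5.6]
grip_width: 0.014
```

```bash
python3 snap.py 9 side; python3 trk.py 5 9
```

```text
6.6 [ 0.5522 -0.1731  0.0617] [[0.001, 0.508, -0.861], [-0.0, -0.861, -0.508], [-1.0, 0.001, -0.001]] yhead -1.038 [-2.91 -0.22  4.73] [-0.045  0.584 -0.033] 0.013924807263207477
cast (array([ 0.017, -0.011]), 0.9838) ref plate end (array([-0.025, -0.019]), 0.9989)
```

{"api": "play_rows", "payload": {
  "deltas": [
    [[0, 0.34, -0.37, 0, 0, 0, 12], [0, 0.34, -0.37, 0, 0, 0, 12]]
  ]
}}

```text
time_s: 6.8
ee_pos: [0.5531, -0.1733, 0.0617]
eef_rot: [2.328, 1.57, -0.28]
force: [-3.5, 0.6, 5.9]
grip_width: 0.014
```

```bash
python3 snap.py 10 side; python3 trk.py 5 10
python3 - <<'E'
from h import *
s=pickle.load(open('pics/side10.pkl','rb'));crop(s,245,160,50,50,12,'pics/s9.png')
E
```

```text
6.85 [ 0.5532 -0.1734  0.0617] [[0.001, 0.508, -0.861], [-0.0, -0.861, -0.508], [-1.0, 0.001, -0.001]] yhead -1.038 [-2.98  0.42  6.69] [ 0.013  0.592 -0.016] 0.013846424102848531
cast (array([ 0.018, -0.019]), 0.9755) ref plate end (array([-0.025, -0.021]), 0.9989)
```

View pics/s9.png

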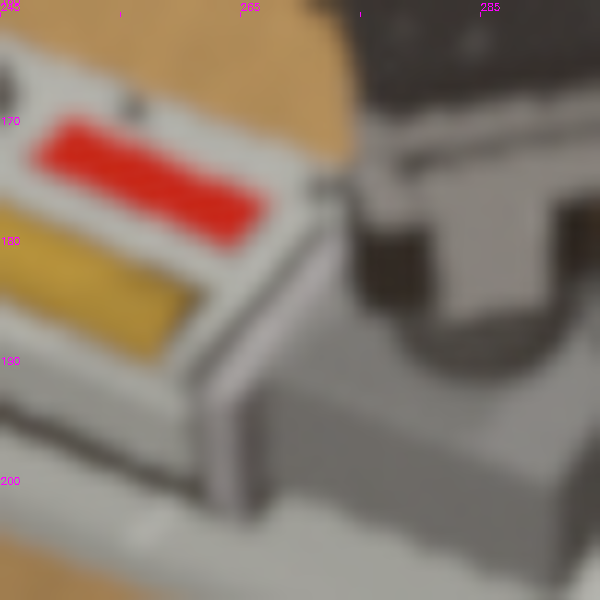

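```bash
sed -i 's/226,160,42,28/226,160,36,28/' trk.py; for i in 6 8 10; do python3 trk.py 5 $i; done
```

```text
cast (array([ 0.026, -0.023]), 0.9965) ref plate end (array([-0.028, -0.016]), 0.9988)
cast (array([ 0.017, -0.027]), 0.9959) ref plate end (array([-0.018, -0.02 ]), 0.9989)
cast (array([ 0.005, -0.002]), 0.9952) ref plate end (array([-0.025, -0.021]), 0.9989)
```

{"api": "play_rows", "payload": {
  "deltas": [
    [[0, 0.34, -0.37, 0, 0, 0, 12], [0, 0.34, -0.37, 0, 0, 0, 12]]
  ]
}}

```text
time_s: 7.05
ee_pos: [0.5541, -0.1735, 0.0616]
eef_rot: [2.371, 1.57, -0.237]
force: [-2.2, 0.6, 6.3]
grip_width: 0.014
```

```bash
python3 snap.py 11 side; python3 trk.py 5 11
```

```text
7.1 [ 0.5542 -0.1736  0.0617] [[0.001, 0.508, -0.861], [-0.0, -0.861, -0.508], [-1.0, 0.001, -0.001]] yhead -1.038 [-2.34  0.26  5.14] [-0.036  0.589  0.053] 0.014049167886009526
cast (array([ 0.008, -0.029]), 0.995) ref plate end (array([-0.031, -0.007]), 0.9989)
```

{"api": "play_rows", "payload": {
  "deltas": [
    [[0, 0.34, -0.37, 0, 0, 0, 12], [0, 0.34, -0.37, 0, 0, 0, 12]]
  ]
}}

```text
time_s: 7.3
ee_pos: [0.5551, -0.1738, 0.0617]
eef_rot: [2.34, 1.57, -0.268]
force: [-3.1, -0.7, 6.2]
grip_width: 0.014
```

```bash
python3 snap.py 12 side; python3 trk.py 5 12
python3 - <<'E'
from h import *
s=pickle.load(open('pics/side12.pkl','rb'));crop(s,245,160,50,50,12,'pics/s10.png')
E
```

```text
7.35 [ 0.5552 -0.1738  0.0617] [[0.001, 0.508, -0.861], [-0.0, -0.861, -0.508], [-1.0, 0.001, -0.001]] yhead -1.038 [-3.22  0.28  5.98] [0.055 0.553 0.07 ] 0.01388579793771247
cast (array([ 0.027, -0.031]), 0.9944) ref plate end (array([-0.028, -0.017]), 0.9989)
```

View pics/s10.png

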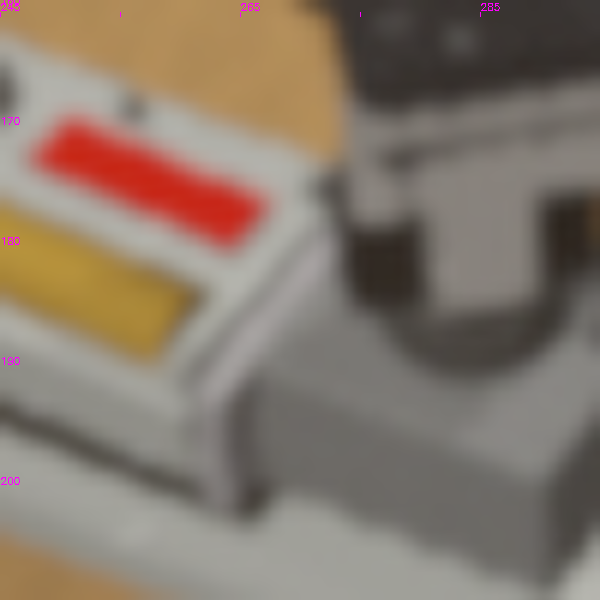

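{"api": "play_rows", "payload": {
  "deltas": [
    [[0, 0.34, -0.37, 0, 0, 0, 12], [0, 0.34, -0.37, 0, 0, 0, 12]]
  ]
}}

```text
time_s: 7.55
ee_pos: [0.5561, -0.174, 0.0617]
eef_rot: [2.354, 1.57, -0.254]
force: [-3.5, -0.8, 5.4]
grip_width: 0.0138
```

```bash
python3 snap.py 13 side; python3 trk.py 5 13
```

```text
7.6 [ 0.5561 -0.174   0.0617] [[0.001, 0.508, -0.861], [-0.0, -0.861, -0.508], [-1.0, 0.001, -0.001]] yhead -1.038 [-3.11 -0.02  6.02] [-0.044  0.535  0.017] 0.014066452037378128
cast (array([ 0.02 , -0.012]), 0.994) ref plate end (array([-0.027, -0.02 ]), 0.9989)
```

{"api": "play_rows", "payload": {
  "deltas": [
    [[0, 0.34, -0.37, 0, 0, 0, 12], [0, 0.34, -0.37, 0, 0, 0, 12]]
  ]
}}

```text
time_s: 7.8
ee_pos: [0.5571, -0.1742, 0.0617]
eef_rot: [2.358, 1.57, -0.251]
force: [-2.9, -1.0, 6.9]
grip_width: 0.0137
```

```bash
python3 snap.py 14 side; python3 trk.py 5 14
python3 - <<'E'
from h import *
s=pickle.load(open('pics/side14.pkl','rb'));crop(s,245,160,50,50,12,'pics/s11.png')
E
```

```text
7.85 [ 0.5571 -0.1742  0.0617] [[0.001, 0.508, -0.861], [-0.0, -0.861, -0.508], [-1.0, 0.001, -0.001]] yhead -1.038 [-3.1  -0.19  6.95] [0.    0.65  0.024] 0.013856885270142082
cast (array([ 0.022, -0.007]), 0.9935) ref plate end (array([-0.025, -0.011]), 0.9988)
```

View pics/s11.png

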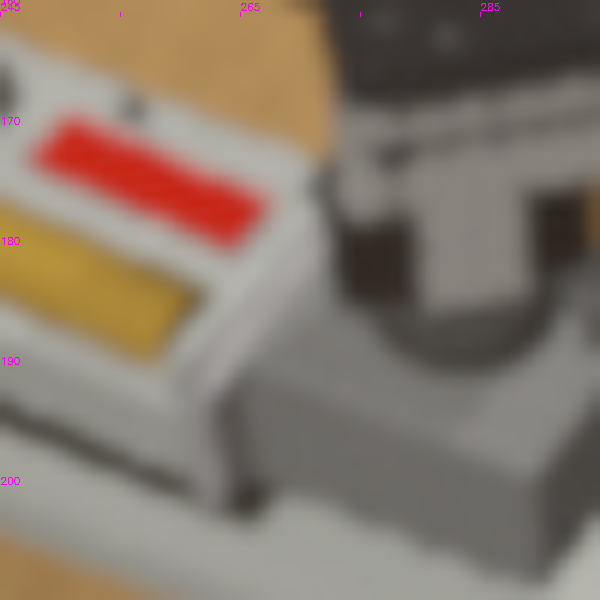

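{"api": "play_rows", "payload": {
  "deltas": [
    [[0, 0.17, -0.185, 0, 0, 0, 12], [0, 0.17, -0.185, 0, 0, 0, 12]]
  ]
}}

```text
time_s: 8.05
ee_pos: [0.5573, -0.1742, 0.0617]
eef_rot: [2.425, 1.57, -0.183]
force: [-6.3, 0.7, 7.3]
grip_width: 0.0141
```

```bash
python3 snap.py 15 side; python3 trk.py 5 15
```

```text
8.1 [ 0.5573 -0.1742  0.0616] [[0.0, 0.508, -0.861], [-0.0, -0.861, -0.508], [-1.0, 0.0, -0.0]] yhead -1.038 [-5.9   0.45  8.37] [ 0.072  0.975 -0.007] 0.013739756115386156
cast (array([-0.002, -0.034]), 0.9929) ref plate end (array([-0.029, -0.014]), 0.9989)
```

{"api": "play_rows", "payload": {
  "deltas": [
    [[0, 0.17, -0.185, 0, 0, 0, 12], [0, 0.17, -0.185, 0, 0, 0, 12]]
  ]
}}

```text
time_s: 8.3
ee_pos: [0.5577, -0.1743, 0.0616]
eef_rot: [2.453, 1.57, -0.156]
force: [-6.2, 0.2, 7.9]
grip_width: 0.0141
```

```bash
python3 snap.py 16 side; python3 trk.py 5 16
```

```text
8.35 [ 0.5578 -0.1743  0.0616] [[0.0, 0.508, -0.861], [-0.0, -0.861, -0.508], [-1.0, 0.0, -0.0]] yhead -1.038 [-4.85  0.97  7.45] [0.103 1.039 0.017] 0.013600399795882455
cast (array([-0.194, -0.067]), 0.9888) ref plate end (array([-0.027, -0.02 ]), 0.9989)
```

Contact is clear. The force along the slot went from −3 to −6 N, and the casting moved only about 0.2 px (roughly 0.5 mm). Now I'll turn to the hard stop with a firmer grip.

{"api": "play_rows", "payload": {
  "deltas": [
    [[0, 0, 0, 0, 0, 0, 12], [-0.5, 0, 0, 0.05, 0, 0, 12], [0, 0, 0, 0.08, 0, 0, 12], [0, 0, 0, 0.08, 0, 0, 12], [0, 0, 0, 0.08, 0, 0, 12], [0, 0, 0, 0.08, 0, 0, 12], [0, 0, 0, 0, 0, 0, 12]]
  ],
  "grip_force": 40
}}

```text
time_s: 9.05
ee_pos: [0.5577, -0.1743, 0.0617]
eef_rot: [3.104, 1.571, 0.124]
force: [-4.1, -1.1, 3.6]
grip_width: 0.0139
```

```bash
python3 snap.py 17 side; python3 trk.py 5 17
```

```text
9.1 [ 0.5578 -0.1743  0.0617] [[0.0, 0.164, -0.986], [0.0, -0.986, -0.164], [-1.0, -0.0, -0.0]] yhead -1.406 [-4.34 -0.37  4.15] [ 0.111  0.669 -0.086] 0.013893370518567288
cast (array([-0.561,  0.086]), 0.8229) ref plate end (array([-0.024, -0.016]), 0.9989)
```

```bash
python3 - <<'E'
from h import *
s=pickle.load(open('pics/side17.pkl','rb'));crop(s,205,140,110,75,7,'pics/s12.png')
E
```

```text
(no output)
```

View pics/s12.png

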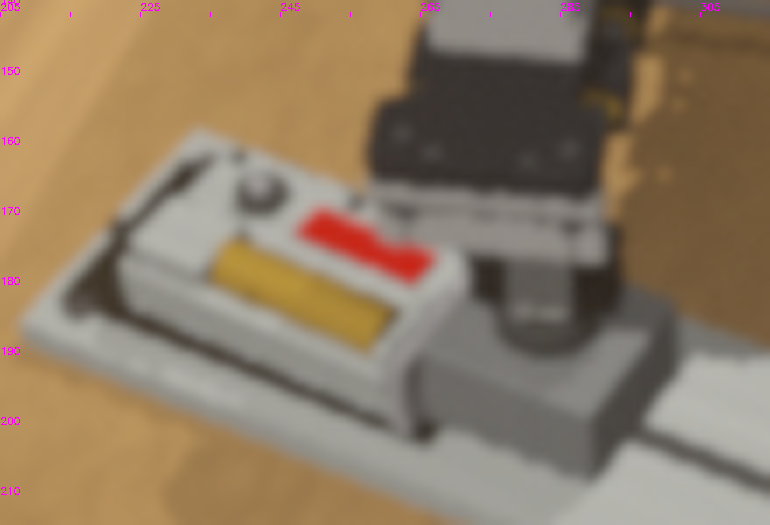

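The gripper body now hides part of the casting in the view but is well above it. Continuing to the hard stop.

{"api": "play_rows", "payload": {
  "deltas": [
    [[0, 0, 0, 0.08, 0, 0, 12], [0, 0, 0, 0.08, 0, 0, 12], [0, 0, 0, 0.08, 0, 0, 12], [0, 0, 0, 0.03, 0, 0, 12], [0, 0, 0, 0, 0, 0, 12], [0, 0, 0, 0, 0, 0, 12]]
  ]
}}

```text
time_s: 9.7
ee_pos: [0.5577, -0.1742, 0.0617]
eef_rot: [-3.094, 1.571, -0.056]
force: [-3.8, 1.1, 5.7]
grip_width: 0.0138
```

```bash
sed -i 's/226,160,36,28/228,172,26,18/' trk.py; python3 snap.py 18 side; for i in 14 15 16 17 18; do python3 trk.py 5 $i;done
```

```text
9.75 [ 0.5577 -0.1743  0.0617] [[0.0, -0.104, -0.995], [-0.0, -0.995, 0.104], [-1.0, 0.0, -0.0]] yhead -1.675 [-3.53  0.89  5.58] [0.279 0.75  0.371] 0.013509544117043073
cast (array([0.107, 0.009]), 0.99) ref plate end (array([-0.025, -0.011]), 0.9988)
cast (array([ 0.118, -0.023]), 0.9898) ref plate end (array([-0.029, -0.014]), 0.9989)
cast (array([-0.061, -0.012]), 0.9871) ref plate end (array([-0.027, -0.02 ]), 0.9989)
cast (array([-0.067, -0.011]), 0.9833) ref plate end (array([-0.024, -0.016]), 0.9989)
cast (array([-0.088, -0.052]), 0.9888) ref plate end (array([-0.018, -0.022]), 0.9988)
```

θ is about 1.47 and the moment is 0.37 N·m, so the knob is at its hard stop. The casting has not moved since contact. Now I'll release and retreat.

{"api": "play_rows", "payload": {
  "deltas": [
    [[0, 0, 0, -0.015, 0, 0, 12], [0, 0, 0, 0, 0, 0, 40], [0, 0, 0, 0, 0, 0, 40], [0, 0, 0, 0, 0, 0, 40], [0, 0, 0, 0, 0, 0, 40], [-15, 0, 0, 0, 0, 0, 40], [-30, 0, 0, 0, 0, 0, 40], [-40, 0, 0, 0, 0, 0, 40], [-40, 0, 0, 0, 0, 0, 40], [-40, 0, 0, 0, 0, 0, 40]]
  ]
}}

```text
time_s: 10.75
ee_pos: [0.5574, -0.1742, 0.2294]
eef_rot: [2.894, 1.57, -0.34]
force: [-0.3, -0.2, -0.2]
grip_width: 0.0402
```

{"api": "play_rows", "payload": {
  "deltas": [
    [[0, 40, 0, 0, 0, 0, 40], [0, 45, 0, 0, 0, 0, 40], [0, 45, 0, 0, 0, 0, 40], [0, 45, 0, 0, 0, 0, 40], [0, 45, 0, 0, 0, 0, 40], [0, 45, 0, 0, 0, 0, 40], [0, 30, 0, 0, 0, 0, 40], [0, 0, 20, 0, 0, 0, 40], [0, 0, 0, 0, 0, 0, 40]]
  ]
}}

```text
time_s: 11.65
ee_pos: [0.509, -0.4671, 0.2271]
eef_rot: [-0.153, 1.571, 2.894]
force: [-0.7, -0.2, 1.4]
grip_width: 0.0402
```

```bash
python3 snap.py 19 side top; python3 trk.py 5 19; sed 's/228,172,26,18/226,160,36,28/' trk.py>trk2.py; python3 trk2.py 5 19; python3 trk2.py 0 19
python3 - <<'E'
from h import *
s=pickle.load(open('pics/side19.pkl','rb'));t=pickle.load(open('pics/top19.pkl','rb'));crop(s,205,150,110,75,7,'pics/s13.png');crop(t,365,85,90,140,4,'pics/t13.png')
E
```

```text
11.75 [ 0.5108 -0.466   0.2278] [[0.001, -0.092, -0.996], [-0.001, -0.996, 0.092], [-1.0, 0.001, -0.001]] yhead -1.663 [-0.19  0.1   1.42] [0.032 0.001 0.005] 0.04008120201842347
cast (array([-0.434, -0.151]), 0.9286) ref plate end (array([-0.027, -0.018]), 0.9988)
cast (array([-0.168, -0.091]), 0.9235) ref plate end (array([-0.027, -0.018]), 0.9988)
cast (array([-0.16 , -0.088]), 0.9204) ref plate end (array([-0.103, -0.075]), 0.9266)
```

View pics/s13.png

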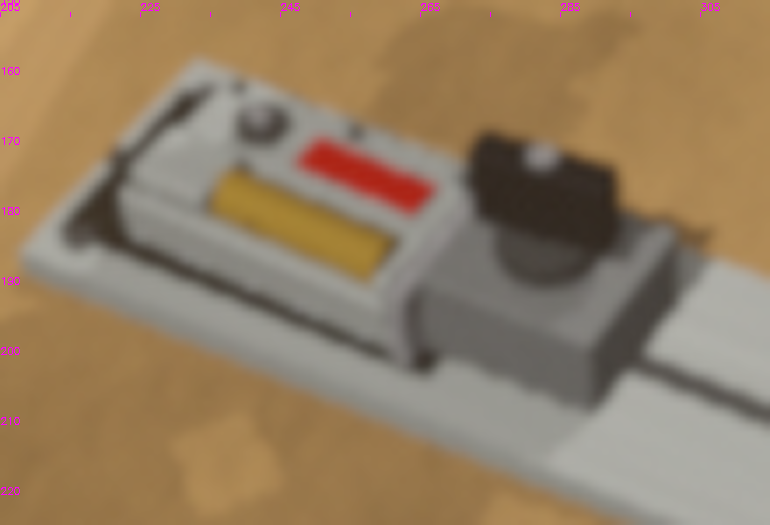

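View pics/top19.png

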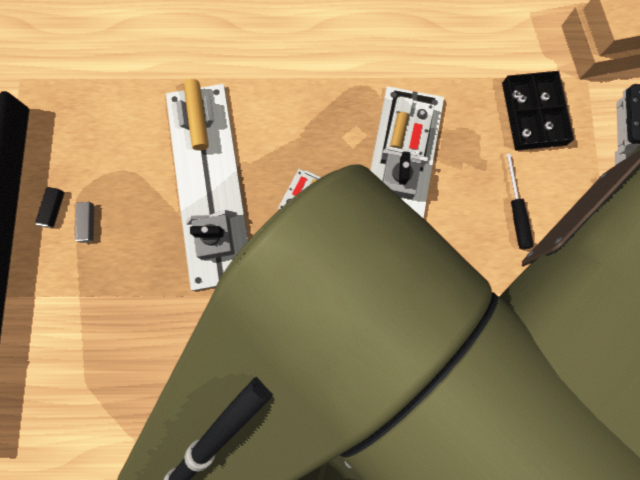

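View pics/t13.png

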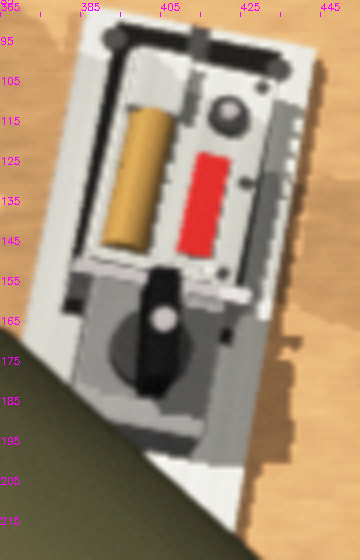

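```bash
python3 -c "
from station import hand_in
print(hand_in())"
```

```text
the job is handed in; nothing more can be done
None
```

The flat-plate end stop is up against the gearbox casting and locked. I handed the job in at about 11.8 s, with the gripper open and clear of everything.

- **Pushing the stop:** I slid the carriage along by its wing knob and covered the last stretch in steps of 1 mm, then 0.5 mm. At contact the force along the slot jumped from about 3 N to 6 N. Tracking in the side camera showed the casting moved about 0.5 mm at that moment and no further while the knob was turned.
- **Order of the turn:** I turned the knob to about 0.83 rad just before contact, below the 1.0 rad where it starts to clamp. I did this so the last part of the turn would not shift the carriage. The locking part of the turn came after contact.
- **Locking:** The gripper turned to about 1.47 rad, where the moment rose to 0.37 N·m, so the knob is at its hard stop.
- **Last checks:** The final pictures show the wing nearly along the slot and the stop plate flush with the casting. The brass-tube fixture's carriage looks the same as before.
- **Where checks disagreed:**
  - The two cameras differed by 3 to 4 mm sideways on the knob's position. I used a value in between, and side forces stayed small.
  - After the arm moved away, its changed shadow upset the tracking. It gave a casting shift of about 0.2 to 0.45 px (0.5 to 1.2 mm) with poorer correlation, so the 0.5 mm figure rests mainly on the readings before that.

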